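# Wedge the tilting carving board level

### The arm

A 7-joint arm with a two-finger parallel gripper is mounted at the origin on the work surface. World frame = base frame: x ahead of the robot, y to its left, z up, the work surface at z = 0. Lengths are in m, angles in rad, forces in N, time in s.
With the tool pointing down it reaches from about 0.4 to 0.85 m from the base axis. Payload 10.4 kg.
Tool frame: the origin (TCP) lies at the very end of the fingers, on their centre line; the grasp point (between the pads) lies 19 mm behind it (manip.tcp_to_grasp is the distance from the TCP to the grasp point, in m); x points along the fingers, y is the direction in which the jaws open and shut, and the axes are right-handed (so a half turn about x gives the same grasp; the last joint's range is limited). The gripper opens to 85 mm and grips with 20 to 120 N. Pads are 22 mm wide; open, the fingers measure 114 mm over their backs; the gripper's body (76 mm by 85 mm) begins 54 mm behind the grasp point. The pads swing forward as they close: fully open they stand 13 mm farther back than shut.
Start: joints at [1.106, 0.332, -0.065, 1.46, 0.022, 1.35, -0.088], TCP at [0.267, -0.565, 0.231] pointing down, gripper open.
Joint ranges: [-2.6, 2.6], [-0.5, 2.12], [-1.47, 1.34], [0.16, 2.42], [-1.27, 4.41], [0.06, 2.06], [-2.6, 2.6]. Speed limits (rad/s): [2.22, 2.22, 2.79, 2.79, 3.14, 3.14, 3.14].

### API

Orientations are given as a unit quaternion [x, y, z, w].
In Python, from workcell import manip, cams, hand_in gives the robot as it stands.
- The arm moves only by the shell command python3 -m handwheel 'ROWS' [FORCE]. ROWS is text: rows parted by semicolons, each of 7 numbers parted by spaces: the shift along the tool's x, y, z in mm, then the turn, a rotation vector about the tool's x, y, z in rad, then the finger opening in mm, from 0 to 85.4. A call has 1 to 8 rows; each row shifts and turns the commanded pose from where the row before left it, along the tool's axes as they then stand; what a row does not reach is not made up. A row lasts 1/10 s, in which the tool goes at most 50 mm and 8.59 degrees, less where a joint would pass 70% of its speed; a pose out of reach is approached as far as the arm can. A call with a gripper value outside its range is refused whole. The fingers move at their own pace and stop on an object; FORCE is the grip in N (left out, the last holds). Time passes only in rows, so rows that do not move let the fingers close. It gives the time, the measured TCP pose, the force and the opening at its end, in the units of the state.
- manip.get_obs(): the state, without advancing time (a new reading comes with each control period).
- cams.camera(name): name is "scene" or "side" or "wrist"; returns a dict with "color" (400x640x3 uint8, blue, green, red), "depth" (400x640 float32, m along the optical axis (not along the pixel's ray), 0 where there is no reading), "camera_matrix" (3x3 intrinsics, pixels), "distortion" ([k1, k2, p1, p2, k3] as OpenCV has them; the pictures are not rectified), "origin" and "attitude" of the camera in the world; the wrist camera has in their place "T_tool_cam" (4x4, takes a point from camera to tool coordinates, whose origin is the TCP and whose axes are the tool frame's). Camera axes: x right, y down, z forward; pixel columns grow to the right and rows downward; lengths in m; the calibration is good to about 2 mm. A picture is of the moment at which its call begins: read the wrist's pose just before it.
- hand_in(): hands the job in, once; it reports no verdict.
Trained networks look in the newest picture that a camera, given by its name, has taken for a name from the list of things; names that differ only in an ending like _2 or _b are one class to them, and where a whole thing is asked for, a point or a joint stands for the part that bears it (a point fixed in the world has none). Each returns a list of dicts, best first, with "conf" (0 to 1); they miss things now and then, are a little off and sometimes report something else, mostly with a low value. They report only what shows in the picture. A call takes as long as a camera call. They do not tell look-alikes from the thing itself.
- cams.recognise(camera, thing): "box" ([left, top, width, height] in pixels, round what is visible of it).
- cams.outline_of(camera, thing): "region" (400x640 bool, what is visible of it) and "box" ([left, top, width, height] in pixels, round what is visible of it).
The state is a dict: "clock": time; "joint_pos": joint angles; "joint_velocities": joint speeds; "tau": joint torques, N m; "position": TCP position; "ee_rot": TCP orientation; "ft_force": force on the tool from outside, world axes, zero at the start; "torque": the same for the moment, N m; "grip_width": opening from 0.0 (shut) to 1.0 (fully open).
Only numpy, scipy, OpenCV 4.12 (cv2) and the standard library are available. Lean on these libraries where they do the work, as an engineer would, in place of code of your own. Each camera call takes 0.05 s, during which the arm holds its last target.

### The job

The carving board has dropped on one side: push the red wedge, nose first, under the middle of the edge that is down until the bubble sits centred between its two marks, and leave the wedge there on the bench, holding the board level. If the mallet lies on the side that is down, first put it in the blue tool tray, lying flat; if it lies on the other side, leave it exactly where it is. Do not disturb the iron weight and the carved rosette on the board, nor the jar, tin and pencil cup round about.

Things in the scene. Friction and masses are not known exactly. Their poses are not given: they have to be found in the camera images.
- stand: Fixed dark trestle under the board; stands elsewhere each time. Origin on the bench under the board's centre; x along the pivot (roughly away from the robot), y to the board's left side, z up. Upright blocks 20 x 60 x 62 mm at x = -96 and +96 mm, joined by a bar 34 mm wide, 8 mm high along x; else the bench under the board is free.
- board (a joint): Tilt of the wooden board about the stand's x, rad, 0 = level; positive: left (+y) edge up, right edge down; stops at +-0.112. Board 160 (x) x 250 (y) x 20 mm, pivot through its middle 37 mm above the bench. Underside above the bench: 27 mm when level, 13 mm at the edge that is down. It starts fully down on the iron weight's side and then presses about 2 to 5 N on the wedge.
- bubble_mid (a point): Middle of the white bubble (14 mm long) of the spirit level. It shifts along the board towards the high edge, 0.2 m per rad of tilt, and is centred when level; black marks 10.5 mm either side of the centre. The level (aluminium and green, 110 mm along the stand's y, 14 mm high) is fixed on the board, 58 mm from the pivot's middle on the side away from the robot.
- edge_left (a point): Middle of the lower rim of the board's left (+y) edge, 125 mm from the pivot. Small rubber feet sit only at the board's corners, 63 mm and more from here.
- edge_right (a point): Middle of the lower rim of the board's right (-y) edge, 125 mm from the pivot.
- wedge: Loose red wooden wedge, 155 long x 40 wide, 0.12 kg, flat on the bench left or right of the board. Origin on its underside; x to the nose, z up. Ramp 8 mm high at the nose (x = +75 mm), rising 1 mm in 5 to 33 mm at x = -50 mm; behind it (x = -80 to -50 mm) an upright grip block 30 x 30 x 50 mm high. Friction holds it in place when let go.
- wedge_grip (a point): Middle of the wedge's grip block, 30 mm above its underside, at wedge x = -65 mm.
- mallet: Loose wooden mallet, 0.3 kg, lying on the bench on the other side from the wedge. Origin on its underside; x from handle to head. Head 52 (x) x 70 (y) x 46 mm high, centred at x = +60 mm; round dark handle, 22 mm diameter, axis 23 mm above the underside, from x = -91 to +34 mm. Centre of mass at about x = +45 mm.
- mallet_grip (a point): Point on the mallet's handle axis, 22 mm from the head, 23 mm above the underside: a good place to grip.
- tray: Fixed blue open tool tray between robot and board, outside 100 (x) x 250 (y) x 30 mm high, walls and floor 5 mm. Origin under its centre; long side along its y. The mallet (177 mm long) fits in lying along the tray's y.
- iron: Loose iron weight, 60 x 60 x 22 mm with a small knob (30 mm high in all), 0.75 kg, on the left or right half of the board; origin under its centre.
- rosette: Loose carved wooden block, 70 x 70 x 18 mm with a flower 7 mm high on top, on the other half of the board; origin under its centre.
- jar: Bystander on the bench, left: jar 60 mm diameter, 100 mm high; origin under its centre.
- tin: Bystander on the bench, right: green tin 64 mm diameter, 85 mm high; origin under its centre.
- cup: Bystander on the bench, right and near the robot: white cup 66 mm diameter, 80 mm high, with pencils up to 126 mm high; origin under its centre.
Things that resemble listed ones, but are neither listed nor needed, are in the scene too. What is shaped like the mallet but purple is not meant.

How it is judged:
By the outcome, as a careful person would: the job done as asked, in the order asked, and still so for the second after the job is handed in, with the robot touching nothing.
It also fails if it takes over 72 s, if anything falls off the work surface, if the arm or the gripper's body presses on something with over 40 N, if the wrist force passes 120 N, or if a joint passes its speed limit or range.

## Working session

There is one attempt and no reset: what is moved stays moved. The work goes in short steps, Python scripts to look and compute and a shell command to move; the robot and the scene stay as the last step left them, time stands still between calls to the robot, and variables do not carry over. Pictures are saved under pics/ and viewed, and the job is handed in when it is done.

```bash
ls -la; mkdir -p pics; cat > h.py <<'E'
import numpy as np, cv2
from scipy.spatial.transform import Rotation as R
from workcell import manip, cams, hand_in
E
python3 - <<'E'
from h import *
o=manip.get_obs(); print({k:np.round(v,3).tolist() for k,v in o.items()})
for n in ("scene","side","wrist"):
    c=cams.camera(n); cv2.imwrite(f"pics/{n}0.png",c["color"])
    print(n,{k:np.round(np.array(v),4).tolist() for k,v in c.items() if k not in("color","depth")})
    np.savez(f"/tmp/{n}0.npz",**{k:np.array(v) for k,v in c.items()})
print(manip.tcp_to_grasp)
E
```

```text
total 12
drwxr-xr-x  3 agent agent 4096 Dec  6 06:11 .
drwxr-xr-x 23 root  root  4096 Dec  6 06:11 ..
drwxr-xr-x  2 agent agent 4096 Dec  6 06:11 pics
{'clock': 0.0, 'joint_pos': [1.106, 0.333, -0.065, 1.461, 0.022, 1.35, -0.089], 'joint_velocities': [-0.001, 0.001, 0.0, 0.001, -0.001, -0.002, 0.002], 'tau': [-0.0, -62.545, 0.049, -39.16, 0.016, 0.01, -0.0], 'position': [0.267, -0.565, 0.231], 'ee_rot': [-0.69, -0.155, 0.69, -0.154], 'ft_force': [0.306, 0.196, -0.102], 'torque': [-0.025, -0.031, -0.012], 'grip_width': 1.001}
scene {'camera_matrix': [[396.8102, 0.0, 324.9525], [0.0, 396.8102, 194.9062], [0.0, 0.0, 1.0]], 'distortion': [-0.0162, 0.0, 0.0, 0.0, 0.0], 'origin': [1.2545, 0.2895, 0.9242], 'attitude': [0.5088, 0.7786, -0.304, -0.2059]}
side {'camera_matrix': [[502.5381, 0.0, 316.269], [0.0, 502.5381, 191.0237], [0.0, 0.0, 1.0]], 'distortion': [-0.1225, 0.0, 0.0, 0.0, 0.0], 'origin': [0.1792, 1.0724, 1.3642], 'attitude': [-0.145, 0.9244, -0.3489, 0.0526]}
wrist {'camera_matrix': [[310.1262, 0.0, 319.7526], [0.0, 310.1262, 195.6557], [0.0, 0.0, 1.0]], 'distortion': [-0.0051, 0.0, 0.0, 0.0, 0.0], 'T_tool_cam': [[0.0013, -0.324, 0.9461, -0.1431], [1.0, 0.0016, -0.0008, 0.0004], [-0.0012, 0.9461, 0.324, -0.0834], [0.0, 0.0, 0.0, 1.0]]}
0.0187
```

View pics/scene0.png

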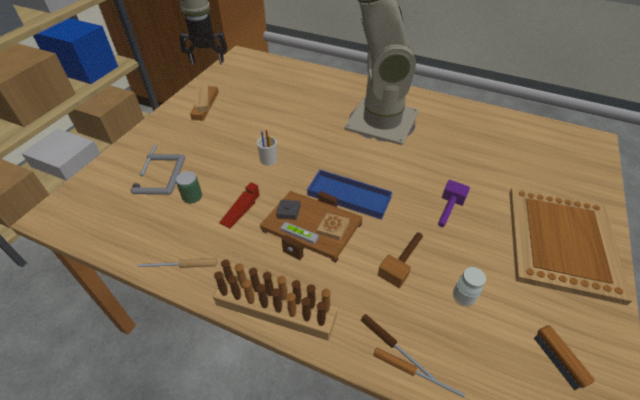

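View pics/side0.png

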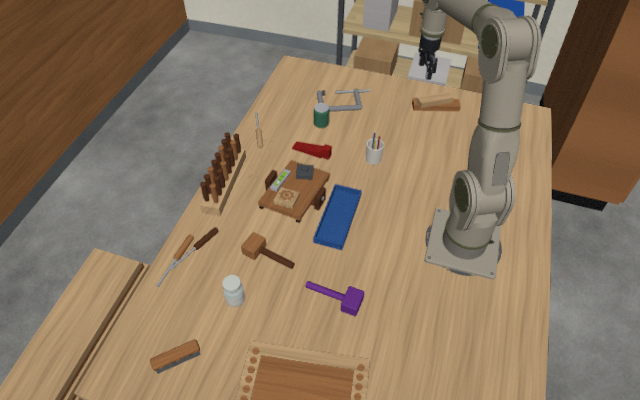

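View pics/wrist0.png

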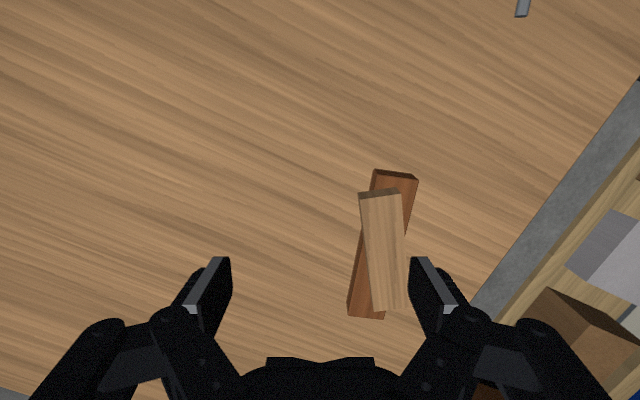

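```bash
cat >> h.py <<'E'
def snap(n):
    o=manip.get_obs(); c=cams.camera(n)
    if n=="wrist":
        T=np.eye(4); T[:3,:3]=R.from_quat(o["ee_rot"]).as_matrix(); T[:3,3]=o["position"]
        c["T"]=T@c["T_tool_cam"]
    else:
        T=np.eye(4); T[:3,:3]=R.from_quat(c["attitude"]).as_matrix(); T[:3,3]=c["origin"]; c["T"]=T
    return c
def cloud(c):
    h,w=c["depth"].shape
    if "xyz" in c: return c["xyz"]
    u,v=np.meshgrid(np.arange(w),np.arange(h))
    p=cv2.undistortPoints(np.stack([u,v],-1).reshape(-1,1,2).astype(float),c["camera_matrix"],c["distortion"]).reshape(h,w,2)
    d=c["depth"][...,None]; P=np.concatenate([p*d,d],-1)
    X=P@c["T"][:3,:3].T+c["T"][:3,3]; X[c["depth"]==0]=np.nan
    c["xyz"]=X; return X
def proj(c,X):
    T=np.linalg.inv(c["T"]); r=cv2.Rodrigues(T[:3,:3])[0]
    return cv2.projectPoints(np.array(X,float).reshape(-1,1,3),r,T[:3,3],c["camera_matrix"],c["distortion"])[0].reshape(-1,2)
E
python3 - <<'E'
from h import *
for n in ("scene","side"):
    c=snap(n); X=cloud(c)
    for t in ("board","wedge","mallet","iron","rosette","tray","jar","tin","cup","bubble_mid","wedge_grip","stand"):
        try: r=cams.outline_of(n,t)
        except Exception as e: print(t,e); continue
        for q in r[:2]:
            m=q["region"]; P=X[m]; P=P[~np.isnan(P[:,0])]
            if len(P)==0: print(n,t,round(q["conf"],2),q["box"],"nodepth"); continue
            top=P[P[:,2]>np.percentile(P[:,2],70)]
            print(n,t,round(q["conf"],2),q["box"],m.sum(),"med",np.round(np.median(P,0),3),"z5/95",np.round(np.percentile(P[:,2],[5,95]),3),"top",np.round(top.mean(0),3))
            if t in("board","wedge","bubble_mid"): np.savez(f"/tmp/{n}_{t}.npz",m=m,X=X)
    k=c["color"]
    x0,y0=(200,160) if n=="scene" else (240,90)
    cv2.imwrite(f"pics/{n}_zoom.png",cv2.resize(k[y0:y0+130,x0:x0+190],None,fx=4.2,fy=4.2,interpolation=cv2.INTER_CUBIC))
E
```

```text
scene board 0.76 [262.9, 191.1, 101.2, 73.8] 2995 med [ 0.633 -0.017  0.049] z5/95 [0.033 0.063] top [0.641 0.036 0.06 ]
scene board 0.33 [279.2, 198.0, 21.2, 17.0] 411 med [ 0.605 -0.1    0.06 ] z5/95 [0.046 0.068] top [ 0.599 -0.093  0.065]
scene wedge 0.64 [221.9, 182.1, 39.9, 46.0] 752 med [ 0.618 -0.25   0.02 ] z5/95 [0.004 0.05 ] top [ 0.575 -0.249  0.038]
scene mallet 0.95 [438.2, 181.8, 31.1, 47.9] 760 med [0.322 0.327 0.034] z5/95 [-0.     0.047] top [0.3   0.333 0.046]
scene mallet 0.61 [376.8, 233.2, 46.2, 56.1] 995 med [0.654 0.249 0.035] z5/95 [0.006 0.047] top [0.657 0.238 0.046]
scene iron 0.7 [277.8, 196.6, 21.9, 20.2] 397 med [ 0.605 -0.099  0.06 ] z5/95 [0.047 0.068] top [ 0.599 -0.093  0.065]
scene rosette 0.86 [315.4, 213.1, 35.8, 30.6] 643 med [0.619 0.046 0.075] z5/95 [0.055 0.081] top [0.612 0.053 0.079]
scene tray 0.72 [308.7, 170.6, 82.8, 47.2] 2139 med [0.421 0.038 0.007] z5/95 [0.002 0.029] top [0.43  0.031 0.024]
scene jar 0.87 [453.5, 267.2, 31.1, 36.0] 896 med [0.66  0.423 0.074] z5/95 [0.012 0.101] top [0.642 0.426 0.1  ]
scene jar 0.38 [258.7, 189.3, 1
[... 1881 characters left out ...]
.4, 102.4, 16.3, 25.9] 374 med [ 0.626 -0.407  0.064] z5/95 [0.007 0.091] top [ 0.633 -0.424  0.087]
side cup 0.89 [366.7, 135.3, 19.2, 29.3] 420 med [ 0.38  -0.275  0.058] z5/95 [0.006 0.097] top [ 0.38  -0.287  0.085]
side cup 0.55 [295.7, 164.9, 16.6, 16.2] 215 med [ 0.591 -0.091  0.062] z5/95 [0.05 0.07] top [ 0.592 -0.089  0.068]
side wedge_grip 0.55 [291.8, 140.0, 40.0, 22.9] 487 med [ 0.608 -0.246  0.02 ] z5/95 [0.001 0.051] top [ 0.571 -0.246  0.039]
side stand 0.78 [260.5, 162.2, 69.2, 60.5] 2307 med [ 0.59  -0.011  0.05 ] z5/95 [0.016 0.066] top [0.62  0.03  0.063]
side stand 0.66 [257.7, 159.0, 72.6, 66.6] 1886 med [ 0.594 -0.013  0.05 ] z5/95 [0.034 0.065] top [0.627 0.044 0.062]
```

View pics/scene_zoom.png

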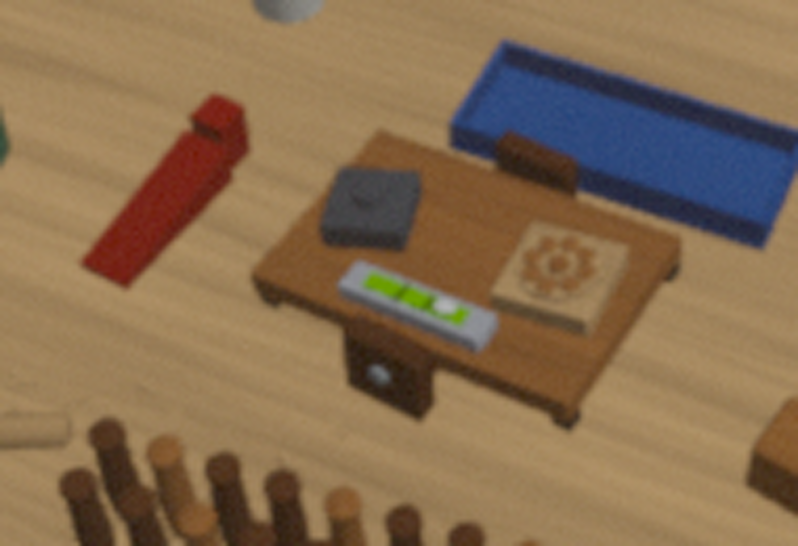

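View pics/side_zoom.png

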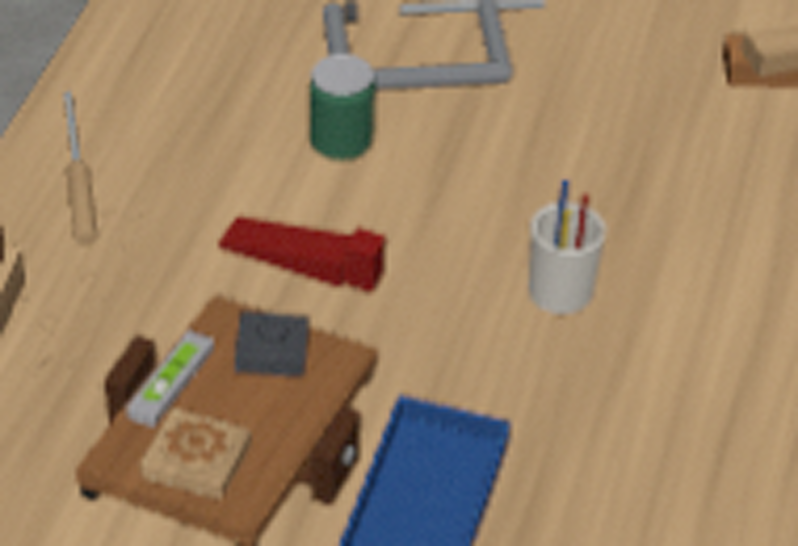

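The bubble sits towards +y and the iron is on the −y side, so the right edge is down. The brown mallet is on the left (high) side and stays where it is. The wedge is on the right with its nose pointing away from the robot. Next I'll fit the board and wedge poses.

```bash
cat > fit.py <<'E'
from h import *
def board_fit(c,verbose=True):
    X=cloud(c)
    hsv=cv2.cvtColor(c["color"],cv2.COLOR_BGR2HSV)
    # points within board neighbourhood above bench
    m=(abs(X[...,0]-.615)<.16)&(abs(X[...,1]+.02)<.19)&(X[...,2]>.022)&(X[...,2]<.1)
    P=X[m]
    # ransac plane w/ small tilt
    rng=np.random.default_rng(0); best=None
    for _ in range(400):
        a=P[rng.choice(len(P),3,False)]; n=np.cross(a[1]-a[0],a[2]-a[0]); l=np.linalg.norm(n)
        if l<1e-5: continue
        n/=l; n*=np.sign(n[2])
        if n[2]<.97: continue
        s=(abs((P-a[0])@n)<.0025).sum()
        if best is None or s>best[0]: best=(s,n,a[0])
    s,n,p=best
    for _ in range(3):
        I=P[abs((P-p)@n)<.003]; p=I.mean(0); n=np.linalg.svd(I-p,full_matrices=False)[2][2]; n*=np.sign(n[2])
    (cx,cy),(w,h),a=cv2.minAreaRect(I[:,:2].astype(np.float32))
    box=cv2.boxPoints(((cx,cy),(w,h),a))
    cz=p[2]-((cx-p[0])*n[0]+(cy-p[1])*n[1])/n[2]
    e=[box[1]-box[0],box[2]-box[1]]; y=max(e,key=np.linalg.norm); y=y/np.linalg.norm(y); y*=np.sign(y[1])
    x=np.array([y[1],-y[0]])
    tilt=np.arcsin(-(n[:2]@y)); pitch=np.arcsin(-(n[:2]@x))
    if verbose: print("board c",np.round([cx,cy,cz],4),"size",round(w,4),round(h,4),"yaw(x)",round(np.arctan2(x[1],x[0]),4),"tilt",round(tilt,4),"pitch",round(pitch,4),"N",len(I))
    return np.array([cx,cy,cz]),x,y,tilt
def red(c):
    h=cv2.cvtColor(c["color"],cv2.COLOR_BGR2HSV); return ((h[...,0]<6)|(h[...,0]>174))&(h[...,1]>170)&(h[...,2]>60)
def wedge_fit(c,near=(.6,-.25),rad=.16):
    X=cloud(c); m=red(c)&(np.hypot(X[...,0]-near[0],X[...,1]-near[1])<rad)&(X[...,2]<.08)
    P=X[m]; I=P[P[:,2]>.005]
    (cx,cy),(w,h),a=cv2.minAreaRect(I[:,:2].astype(np.float32))
    top=P[P[:,2]>.043]
    print("wedge rect",round(cx,4),round(cy,4),round(w,4),round(h,4),"block top",np.round(top.mean(0),4),len(top))
    # least squares fit of model surface: points from top surfaces
    from scipy.optimize import least_squares
    g=top[:,:2].mean(0); d=np.array([cx,cy])-g; th0=np.arctan2(d[1],d[0]); o0=g+65e-3*np.array([np.cos(th0),np.sin(th0)])
    def sdf(q,L):  # convex prism 2D profile(x,z) extruded y
        pass
    def res(v):
        cs,sn=np.cos(v[2]),np.sin(v[2]); dx=I[:,0]-v[0]; dy=I[:,1]-v[1]
        x=cs*dx+sn*dy; y=-sn*dx+cs*dy; z=I[:,2]
        def box(px,py,pz,hx,hy,hz):
            q=np.stack([abs(px)-hx,abs(py)-hy,abs(pz)-hz],-1)
            return np.linalg.norm(np.maximum(q,0),axis=1)+np.minimum(q.max(1),0)
        b=box(x+.065,y,z-.025,.015,.015,.025)
        k=np.hypot(1,.2); q=np.stack([(z-(.008+(.075-x)*.2))/k,x-.075,-.05-x,abs(y)-.02,-z],-1)
        r=np.linalg.norm(np.maximum(q,0),axis=1)+np.minimum(q.max(1),0)
        s=np.where(abs(b)<abs(r),b,r)
        return s
    s=least_squares(res,[o0[0],o0[1],th0],loss="soft_l1",f_scale=.002)
    v=s.x; print("wedge pose x,y,yaw",np.round(v,4),"rms",round(np.sqrt(np.mean(res(v)**2)),4),"grip",np.round(v[:2]-.065*np.array([np.cos(v[2]),np.sin(v[2])]),4))
    return v
E
python3 - <<'E'
from fit import *
for n in ("scene","side"):
    c=snap(n); board_fit(c); wedge_fit(c)
E
```

```text
board c [ 0.6106 -0.0288  0.047 ] size 0.25 0.2084 yaw(x) -0.1174 tilt 0.1104 pitch 0.0006 N 2211
wedge rect 0.6213 -0.2546 0.041 0.1493 block top [ 0.5609 -0.2458  0.0493] 54
wedge pose x,y,yaw [ 0.6223 -0.2575 -0.0917] rms 0.0017 grip [ 0.5576 -0.2516]
board c [ 0.6012 -0.0228  0.0487] size 0.2562 0.2096 yaw(x) -0.1427 tilt 0.109 pitch -0.0121 N 1035
wedge rect 0.6165 -0.2564 0.0516 0.1561 block top [ 0.5555 -0.2447  0.0505] 51
wedge pose x,y,yaw [ 0.6228 -0.2586 -0.1384] rms 0.0033 grip [ 0.5584 -0.2496]
```

```bash
python3 - <<'E'
from h import *
o=manip.get_obs(); M=R.from_quat(o["ee_rot"]).as_matrix(); print(np.round(M,3)); print("tool y yaw",np.arctan2(M[1,1],M[0,1]))
t=np.array([.50,-.24,.26])-o["position"]
print("delta in tool axes mm",np.round(M.T@t*1000,1))
E
```

```text
[[ 0.     0.428 -0.904]
 [-0.    -0.904 -0.428]
 [-1.     0.    -0.   ]]
tool y yaw -1.1290037205612897
delta in tool axes mm [ -28.7 -194.3 -349.4]
```

```bash
python3 -m handwheel '-2 -18 -44 0 0 0 85; -2 -18 -44 0 0 0 85; -2 -18 -44 0 0 0 85; -2 -18 -44 0 0 0 85; -2 -18 -44 0 0 0 85; -2 -18 -44 0 0 0 85; -2 -18 -44 0 0 0 85; -2 -18 -44 0 0 0 85' && python3 -m handwheel '-2 -17 -46 0 0 0 85; 0 0 0 0.14 0 0 85; 0 0 0 0.14 0 0 85; 0 0 0 0.14 0 0 85; 0 0 0 0.13 0 0 85; 0 0 0 0 0 0 85; 0 0 0 0 0 0 85'
python3 - <<'E'
from fit import *
c=snap("wrist"); cv2.imwrite("pics/w1.png",c["color"])
o=manip.get_obs(); M=R.from_quat(o["ee_rot"]).as_matrix(); print(np.round(M,3),o["position"],o["joint_pos"])
wedge_fit(c)
try: board_fit(c)
except Exception as e: print(e)
print("bench z",np.nanmedian(cloud(c)[...,2]))
E
```

```text
clock: 2.35
position: [0.5249, -0.2828, 0.2477]
ee_rot: [0.69, 0.155, -0.69, 0.155]
ft_force: [0.5, -0.8, 1.1]
grip_width: 0.997
clock: 3.05
position: [0.5582, -0.2493, 0.2494]
ee_rot: [0.706, -0.037, -0.706, -0.037]
ft_force: [0.4, 0.5, 0.1]
grip_width: 0.993
[[ 0.    -0.104 -0.995]
 [-0.    -0.995  0.104]
 [-1.     0.    -0.   ]] [ 0.55820834 -0.24926329  0.24934257] [ 0.53720513  0.30489748 -0.241408    1.46350918  0.0731916   1.38193226
 -1.38255471]
wedge rect 0.6186 -0.2566 0.0391 0.1537 block top [ 0.5574 -0.249   0.0505] 646
wedge pose x,y,yaw [ 0.6232 -0.2562 -0.1231] rms 0.0008 grip [ 0.5587 -0.2482]
board c [ 0.6074 -0.0347  0.0468] size 0.2552 0.206 yaw(x) -0.2835 tilt 0.1118 pitch -0.0197 N 21248
bench z 0.001686463582794201
```

View pics/w1.png

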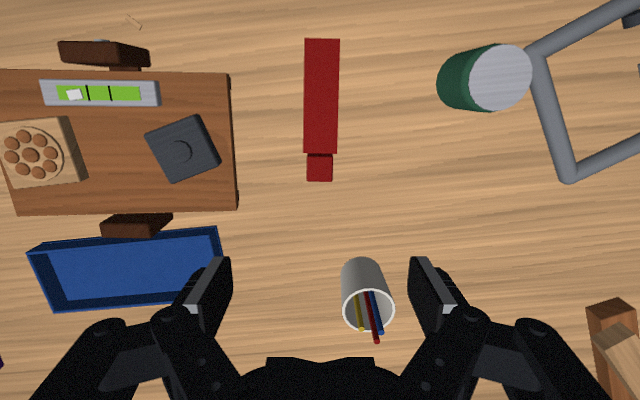

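```bash
cat > edge.py <<'E'
from fit import *
def edge(c):
    X=cloud(c); m=(abs(X[...,0]-.6)<.075)&(X[...,1]>-.2)&(X[...,1]<-.05)&(X[...,2]>.026)&(X[...,2]<.075)
    P=X[m]; xs=np.arange(.54,.67,.004); L=[]
    for x in xs:
        q=P[abs(P[:,0]-x)<.002]
        if len(q)>20: L.append((x,np.percentile(q[:,1],1)))
    L=np.array(L); k=np.polyfit(L[:,0],L[:,1],1); r=L[:,1]-np.polyval(k,L[:,0]); L=L[abs(r)<.003]; k=np.polyfit(L[:,0],L[:,1],1)
    yaw=np.arctan(k[0]); print("edge yaw",round(yaw,4),"y at .595",round(np.polyval(k,.595),4),len(L),"rms",np.std(L[:,1]-np.polyval(k,L[:,0])))
    return k
E
python3 - <<'E'
from edge import *
c=snap("wrist"); k=edge(c)
yaw=np.arctan(k[0]); x=np.array([np.cos(yaw),np.sin(yaw)]); y=np.array([-x[1],x[0]])
# extents along x of board edge corners & stand along stand x
X=cloud(c); m=(X[...,2]>.026)&(X[...,2]<.075)&(abs(X[...,1]+.1)<.06)&(abs(X[...,0]-.6)<.2)
P=X[m][:,:2]
d=P@y; e0=np.array([.595,np.polyval(k,.595)])@y
s=(P@x)[(d-e0>0.003)&(d-e0<.02)]; print("x-extent edge strip",np.percentile(s,[.3,99.7]))
mid=np.percentile(s,[.3,99.7]).mean(); E=x*mid+y*e0; print("edge mid top rim",E, "len",np.ptp(np.percentile(s,[.3,99.7])))
print("centre from edge",E+y*.125)
for n in("scene","side"):
    edge(snap(n))
o=manip.get_obs();M=R.from_quat(o["ee_rot"]).as_matrix()
print("delta to grip",M.T@(np.array([.5587,-.2482,.012])-o["position"])*1000, "yaw y",np.arctan2(M[1,1],M[0,1]))
E
```

```text
edge yaw -0.1183 y at .595 -0.1494 33 rms 8.275992451887504e-05
x-extent edge strip [0.52423505 0.68237996]
edge mid top rim [ 0.58986514 -0.14883169] len 0.15814490584978735
centre from edge [ 0.60461714 -0.02470523]
edge yaw -0.1308 y at .595 -0.1489 21 rms 0.0013501697285244012
edge yaw -0.128 y at .595 -0.1412 2 rms 0.0
delta to grip [237.33613458  -1.18578521  -0.37233582] yaw y -1.677202859011132
```

```bash
python3 -m handwheel '45 -1 1.5 0.017 0 0 85; 45 0 0 0 0 0 85; 45 0 0 0 0 0 85; 40 0 0 0 0 0 85; 30 0 0 0 0 0 85; 19 0 0 0 0 0 85; 10 0 0 0 0 0 85; 0 0 0 0 0 0 85' 40
python3 - <<'E'
from fit import *
c=snap("wrist"); cv2.imwrite("pics/w2.png",c["color"])
E
```

```text
clock: 4.05
position: [0.5562, -0.2479, 0.0143]
ee_rot: [-0.705, 0.044, 0.706, 0.044]
ft_force: [0.8, 0.2, 0.6]
grip_width: 0.994
```

View pics/w2.png

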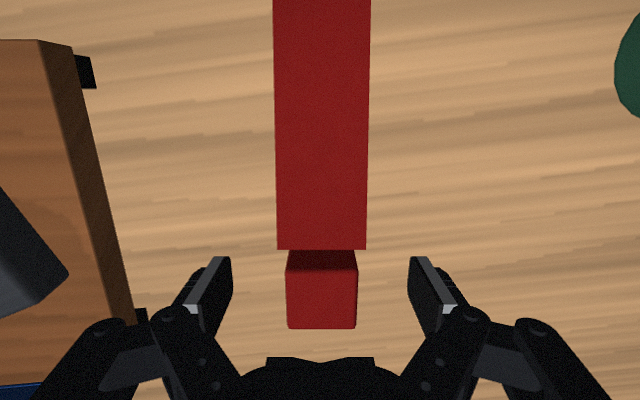

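The block at (320,290) is centred between the pads, so I'll close the gripper.

```bash
python3 -m handwheel '0 0 0 0 0 0 20; 0 0 0 0 0 0 20; 0 0 0 0 0 0 20; 0 0 0 0 0 0 20; 0 0 0 0 0 0 20; 0 0 0 0 0 0 20; 0 0 0 0 0 0 20' 50
```

```text
clock: 4.8
position: [0.5572, -0.2483, 0.0161]
ee_rot: [0.706, -0.044, -0.705, -0.044]
ft_force: [-1.4, 0.3, 5.6]
grip_width: 0.344
```

```bash
python3 -m handwheel '-12 0 0 0 0 0 20; 0 15 -5 0 0 0 20; 0 22 -8 0 0 0 20; 0 21 -7.5 0 0 0 20; 0 0 0 0 0 0 20'
python3 - <<'E'
from fit import *
o=manip.get_obs();print(o["position"])
c=snap("wrist"); cv2.imwrite("pics/w3.png",c["color"])
E
```

```text
clock: 5.3
position: [0.5692, -0.3134, 0.0274]
ee_rot: [0.706, -0.047, -0.706, -0.045]
ft_force: [-0.6, 0.1, -1.1]
grip_width: 0.344
[ 0.56921478 -0.31340249  0.02739618]
```

View pics/w3.png

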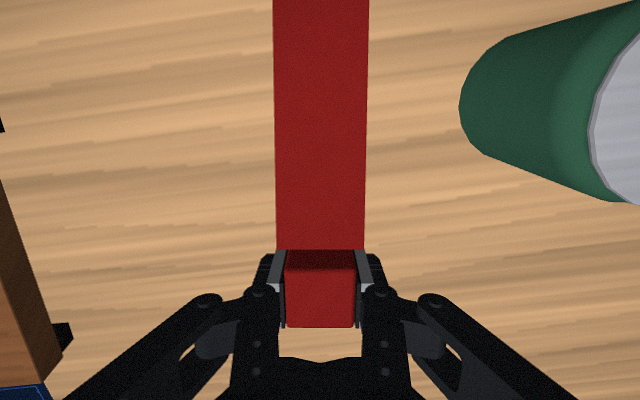

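The wedge is held squarely and clears the tin. Next I'll rotate it.

```bash
python3 -m handwheel '0 0 0 -0.143 0 0 20; 0 0 0 -0.143 0 0 20; 0 0 0 -0.143 0 0 20; 0 0 0 -0.143 0 0 20; 0 0 0 -0.143 0 0 20; 0 0 0 -0.143 0 0 20; 0 0 0 -0.143 0 0 20; 0 0 0 -0.143 0 0 20' && python3 -m handwheel '0 0 0 -0.143 0 0 20; 0 0 0 -0.143 0 0 20; 0 0 0 -0.143 0 0 20; 0 0 0 0 0 0 20; 0 0 0 0 0 0 20'
python3 - <<'E'
from edge import *
o=manip.get_obs();M=R.from_quat(o["ee_rot"]).as_matrix();print(o["position"],"yaw y",np.arctan2(M[1,1],M[0,1]),o["joint_pos"])
c=snap("wrist"); cv2.imwrite("pics/w4.png",c["color"]); edge(c)
wedge_fit(snap("scene"),near=(.578,-.25))
c=snap("scene"); k=c["color"]; cv2.imwrite("pics/s4.png",cv2.resize(k[160:290,200:390],None,fx=4.2,fy=4.2,interpolation=cv2.INTER_CUBIC))
E
```

```text
clock: 6.15
position: [0.5699, -0.3078, 0.0274]
ee_rot: [0.616, 0.347, -0.616, 0.347]
ft_force: [-0.2, -0.6, -0.8]
grip_width: 0.349
clock: 6.65
position: [0.5699, -0.308, 0.0273]
ee_rot: [0.531, 0.467, -0.531, 0.467]
ft_force: [-0.2, -0.2, -0.9]
grip_width: 0.343
[ 0.56985626 -0.30804362  0.02728249] yaw y -0.12706162258296344 [ 0.8065239   0.61618646 -0.51344604  1.57217476  0.33465279  1.04204007
  0.07448021]
edge yaw 0.0033 y at .595 -0.1998 5 rms 5.473020583782967e-05
wedge rect 0.5805 -0.2427 0.1435 0.0413 block top [ 0.573  -0.2959  0.0545] 77
wedge pose x,y,yaw [ 0.5827 -0.2092  1.4925] rms 0.0068 grip [ 0.5777 -0.274 ]
```

View pics/w4.png

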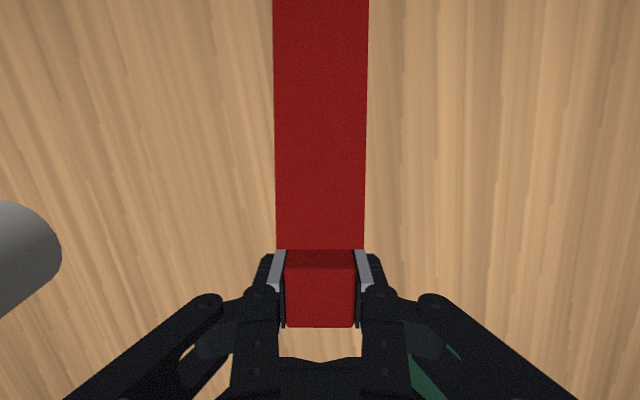

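View pics/s4.png

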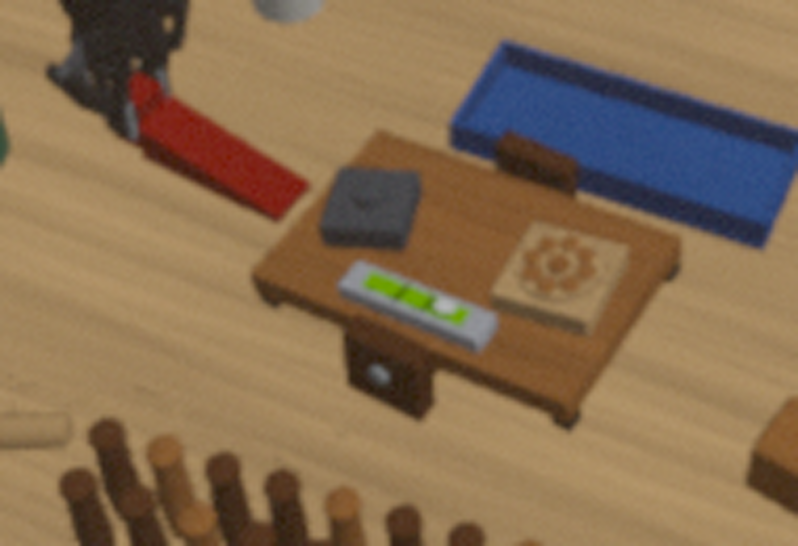

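```bash
python3 -m handwheel '6 0 0 0 0 0 20; 4 0 0 0 0 0 20; 1.2 0 0 0 0 0 20; 0 0 0 0 0 0 20; 0 0 0 0 0 0 20'
```

```text
clock: 7.3
position: [0.5698, -0.3082, 0.0161]
ee_rot: [-0.53, -0.468, 0.53, -0.468]
ft_force: [-2.7, -0.2, 3.8]
grip_width: 0.341
```

```bash
python3 -m handwheel '0 0 -8 0 0 0 20; 0 0 -10 0 0 0 20; 0 0 -12 0 0 0 20; 0 0 -10 0 0 0 20; 0 0 0 0 0 0 20; 0 0 0 0 0 0 20'
cat > look.py <<'E'
import sys
from edge import *
o=manip.get_obs();print(np.round(o["position"],4),np.round(o["ft_force"],1),round(o["clock"],2))
c=snap("scene"); k=c["color"]; cv2.imwrite(f"pics/s{sys.argv[1]}.png",cv2.resize(k[170:270,230:380],None,fx=5.3,fy=5.3,interpolation=cv2.INTER_CUBIC))
_,_,_,t=board_fit(c)
c=snap("wrist"); cv2.imwrite(f"pics/w{sys.argv[1]}.png",c["color"])
E
python3 look.py 5
```

```text
clock: 7.9
position: [0.5751, -0.2676, 0.0161]
ee_rot: [0.53, 0.469, -0.529, 0.469]
ft_force: [-0.4, 1.8, 0.0]
grip_width: 0.346
[ 0.5751 -0.2676  0.0161] [-0.4  1.8  0. ] 7.9
board c [ 0.6135 -0.0527  0.0443] size 0.3141 0.2033 yaw(x) -0.0028 tilt 0.1102 pitch 0.0138 N 2194
```

View pics/s5.png

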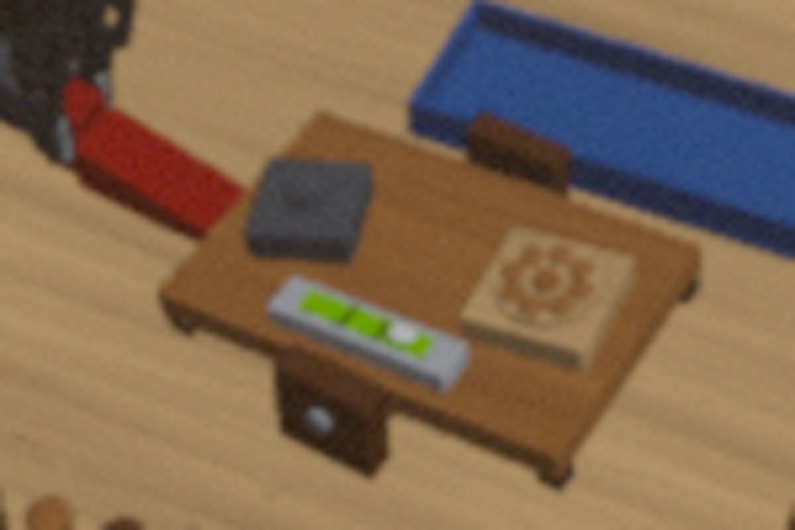

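View pics/w5.png

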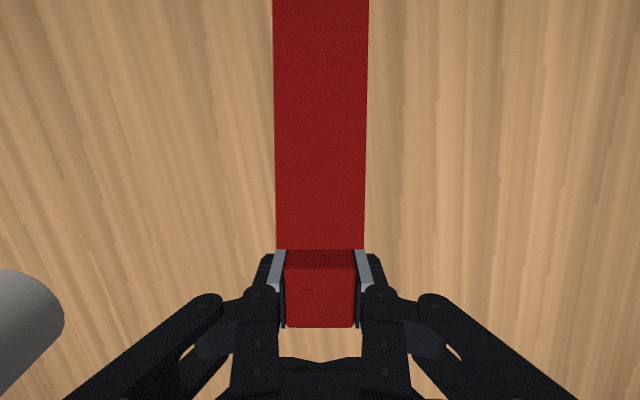

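```bash
cat > ov.py <<'E'
import sys
from edge import *
cen=np.array([float(sys.argv[1]),float(sys.argv[2])]); yaw=float(sys.argv[3]); tilt=float(sys.argv[4])
for n,(x0,y0) in {"scene":(230,170),"side":(240,130)}.items():
    c=snap(n); S=5; k=cv2.resize(c["color"][y0:y0+105,x0:x0+150],None,fx=S,fy=S,interpolation=cv2.INTER_CUBIC)
    Rm=R.from_euler("ZX",[yaw,tilt]).as_matrix()
    def W(p): return Rm@np.array(p)+np.r_[cen,.037]
    def line(A,col):
        q=((proj(c,A)-[x0,y0]+.5)*S).astype(int); cv2.polylines(k,[q.reshape(-1,1,2)],True,col,1)
    line([W([a,b,.01]) for a,b in((-.08,-.125),(.08,-.125),(.08,.125),(-.08,.125))],(255,255,0))
    line([W([a,-.125,.01]) for a in(-.003,.003)],(0,0,255))
    o=manip.get_obs(); M=R.from_quat(o["ee_rot"]).as_matrix(); f=-M[:2,2]; l=M[:2,1]; g=o["position"][:2]-.002*0
    def G(x,y,z): return np.r_[g+f*(x+.0645)+l*y,z]
    line([G(-.05,-.02,.033),G(-.05,.02,.033),G(.075,.02,.008),G(.075,-.02,.008)],(255,0,255))
    cv2.imwrite(f"pics/{n}_{sys.argv[5]}.png",k)
E
python3 ov.py .6046 -.0247 -.118 .112 ov1
```

```text
(no output)
```

View pics/scene_ov1.png

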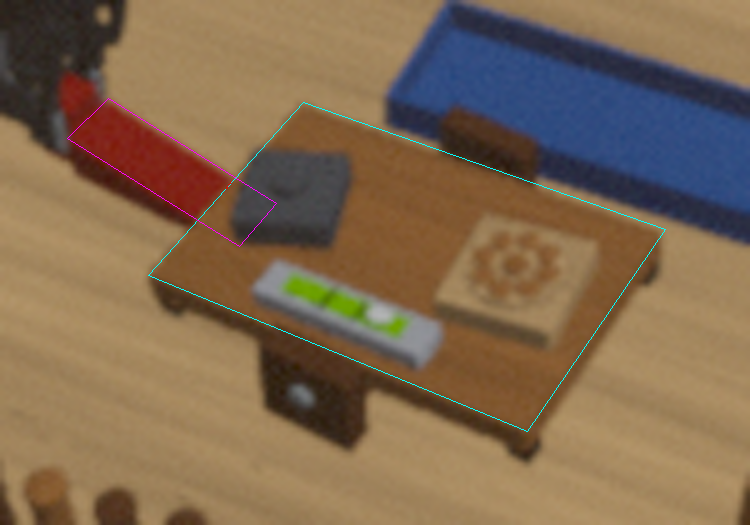

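View pics/side_ov1.png

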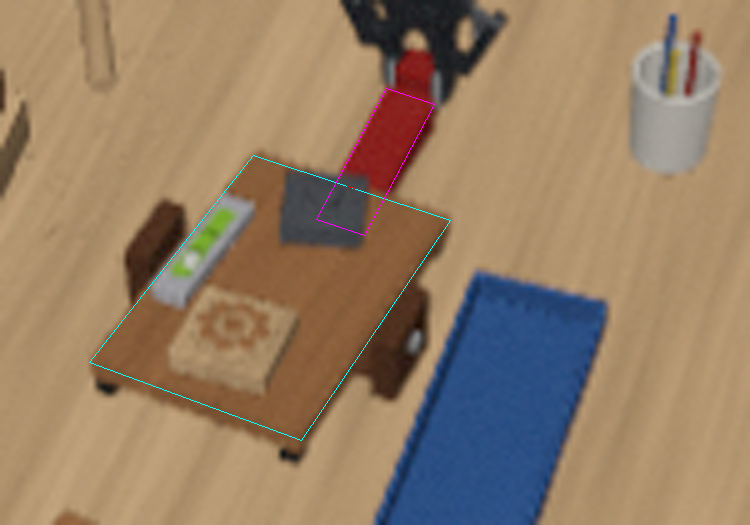

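The wedge lines up with the middle of the right edge in both views, so I'll push on.

```bash
python3 -m handwheel '0 0 -7 0 0 0 20; 0 0 -8 0 0 0 20; 0 0 -8 0 0 0 20; 0 0 -8 0 0 0 20; 0 0 -8 0 0 0 20; 0 0 -7 0 0 0 20; 0 0 0 0 0 0 20; 0 0 0 0 0 0 20'
python3 look.py 6; python3 ov.py .6046 -.0247 -.118 .03 ov2
```

```text
clock: 8.9
position: [0.5803, -0.2234, 0.0161]
ee_rot: [-0.53, -0.468, 0.53, -0.468]
ft_force: [-0.6, -3.6, 0.8]
grip_width: 0.346
[ 0.5803 -0.2234  0.0161] [-0.6 -3.6  0.8] 8.9
board c [ 0.6143 -0.052   0.0458] size 0.2052 0.3149 yaw(x) 0.0121 tilt 0.0493 pitch 0.006 N 2306
```

View pics/scene_ov2.png

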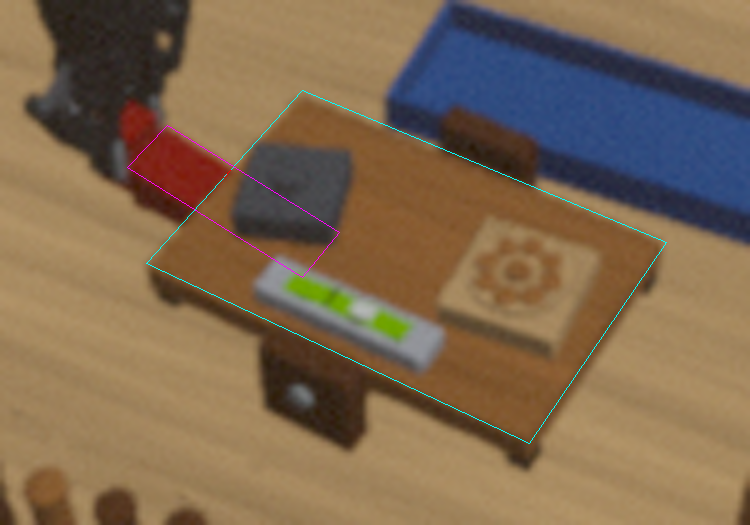

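View pics/w6.png

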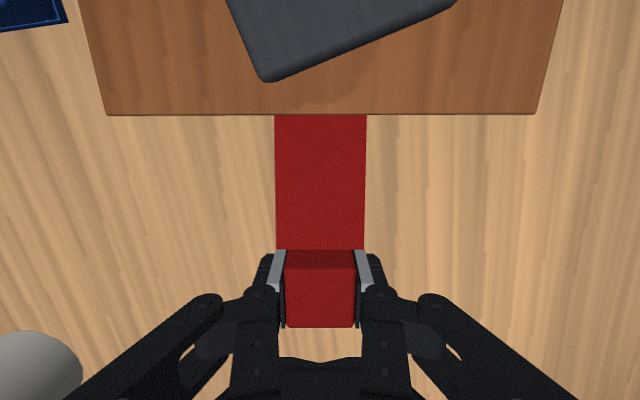

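In the wrist view the wedge (275–366 px) is centred on the board edge (105–537 px) and square to it. The tilt is about 0.049, so roughly 30 mm remain.

```bash
python3 -m handwheel '0 0 -6 0 0 0 20; 0 0 -7 0 0 0 20; 0 0 -6 0 0 0 20; 0 0 -5 0 0 0 20; 0 0 0 0 0 0 20; 0 0 0 0 0 0 20'
cat > bub.py <<'E'
from fit import *
def bub(cen=(.6046,-.0247),yaw=-.118,n="scene"):
    c=snap(n); H,S=.047+.014,8
    Rm=R.from_euler("Z",yaw).as_matrix()
    # rectified top view of the level, 0.25 mm/px, plane of level top at level tilt
    us=np.arange(-.06,.06,.00025); vs=np.arange(.045,.072,.00025)
    U,V=np.meshgrid(us,vs); P=np.stack([V,U,0*U],-1)@Rm.T+np.r_[cen,H]
    q=proj(c,P).reshape(*U.shape,2).astype(np.float32)
    k=cv2.remap(c["color"],q[...,0],q[...,1],cv2.INTER_LINEAR)
    hsv=cv2.cvtColor(k,cv2.COLOR_BGR2HSV).astype(int)
    grn=(hsv[...,0]>30)&(hsv[...,0]<70)&(hsv[...,1]>120)
    r=np.flatnonzero(grn.sum(1)>60); a,b=r.min(),r.max(); r0,r1=a+(b-a)//3,b-(b-a)//3+1
    s=hsv[r0:r1].mean(0); kk=k[r0:r1].astype(float).mean(0)
    g=np.flatnonzero(grn[r0:r1].mean(0)>.5); e0,e1=us[g.min()],us[g.max()]
    ctr=(e0+e1)/2
    val=kk[:,0] # blue channel: white bubble high, green low
    w=np.clip(val-np.median(val[g])-20,0,None)*((us>e0)&(us<e1)); bm=(w*us).sum()/w.sum()
    dk=np.clip(np.median(kk[g][:,1])*.75-kk[:,1],0,None)*((us>e0+.004)&(us<e1-.004))
    L=(us<ctr); ml=(dk*us*L).sum()/max((dk*L).sum(),1e-9); mr=(dk*us*~L).sum()/max((dk*~L).sum(),1e-9)
    print(n,"green",round(e0,4),round(e1,4),"centre",round(ctr,4),"marks",round(ml,4),round(mr,4),"bubble",round(bm,4),"off(green)",round(bm-ctr,4),"off(marks)",round(bm-(ml+mr)/2,4))
    cv2.imwrite(f"pics/bub_{n}_{c['depth'].sum():.0f}.png",k); cv2.imwrite(f"pics/bub_{n}.png",cv2.resize(k,(780,176)))
bub(n="scene")
try: bub(n="side")
except Exception as e: print(e)
E
python3 look.py 7; python3 bub.py
```

```text
clock: 9.7
position: [0.5833, -0.199, 0.0161]
ee_rot: [-0.53, -0.468, 0.53, -0.468]
ft_force: [-0.9, -3.0, 0.3]
grip_width: 0.345
[ 0.5833 -0.199   0.0161] [-0.9 -3.   0.3] 9.7
board c [ 0.6122 -0.0528  0.0467] size 0.3012 0.2022 yaw(x) -0.1078 tilt 0.0073 pitch -0.0 N 2359
scene green -0.0395 0.0363 centre -0.0016 marks 0.0 0.0 bubble -0.0007 off(green) 0.001 off(marks) -0.0007
side green -0.0427 0.031 centre -0.0059 marks 0.0 0.0 bubble -0.0052 off(green) 0.0007 off(marks) -0.0052
```

View pics/s7.png

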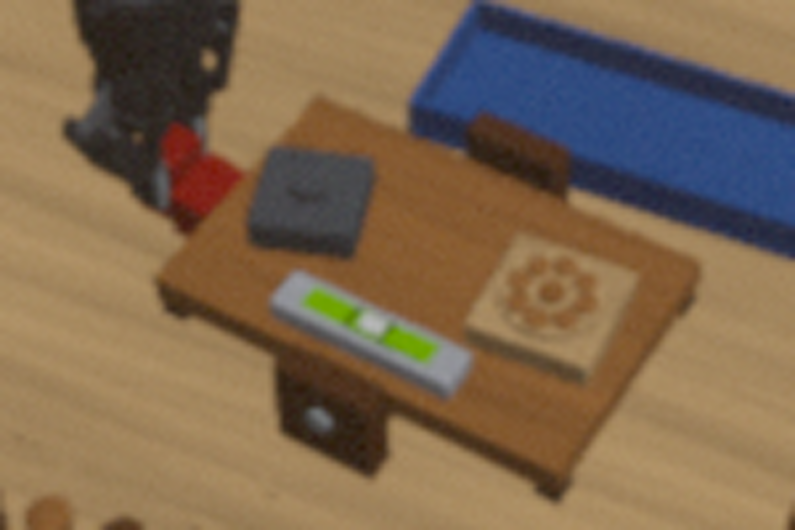

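View pics/bub_scene.png

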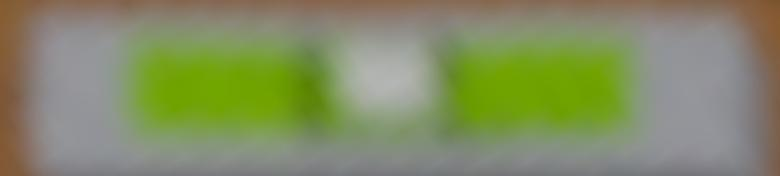

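```bash
python3 -m handwheel '0 0 -1.5 0 0 0 20; 0 0 -1.5 0 0 0 20; 0 0 0 0 0 0 20; 0 0 0 0 0 0 20'
python3 look.py 8; python3 bub.py;python3 bub.py
```

```text
clock: 10.3
position: [0.5836, -0.1973, 0.0161]
ee_rot: [-0.53, -0.468, 0.53, -0.468]
ft_force: [-0.9, -6.4, 0.5]
grip_width: 0.346
[ 0.5836 -0.1973  0.0161] [-0.9 -6.4  0.5] 10.3
board c [ 0.6059 -0.0524  0.0469] size 0.3008 0.2075 yaw(x) -0.1061 tilt 0.0049 pitch 0.0012 N 2340
scene green -0.0395 0.0365 centre -0.0015 marks 0.0 0.0 bubble -0.0009 off(green) 0.0006 off(marks) -0.0009
side green -0.0425 0.0308 centre -0.0059 marks 0.0 0.0 bubble -0.0057 off(green) 0.0002 off(marks) -0.0057
scene green -0.0395 0.0365 centre -0.0015 marks 0.0 0.0 bubble -0.001 off(green) 0.0005 off(marks) -0.001
side green -0.0427 0.0308 centre -0.006 marks 0.0 0.0 bubble -0.0057 off(green) 0.0003 off(marks) -0.0057
```

View pics/bub_scene.png

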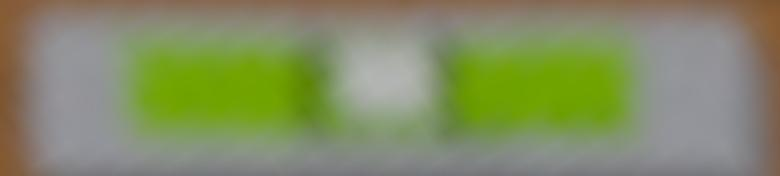

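View pics/w8.png

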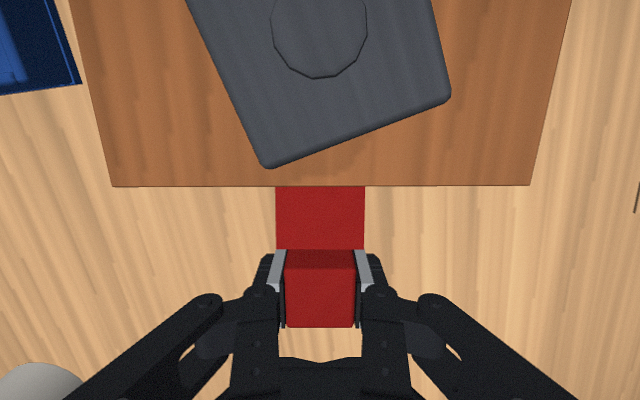

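```bash
cat > wt.py <<'E'
from fit import *
def fit(I):
    p=I.mean(0); n=np.linalg.svd(I-p,full_matrices=False)[2][2]; return n*np.sign(n[2]),p
yaw=-.118; x=np.array([np.cos(yaw),np.sin(yaw),0]); y=np.array([-x[1],x[0],0])
c=snap("wrist"); X=cloud(c); h=cv2.cvtColor(c["color"],cv2.COLOR_BGR2HSV)
m0=abs(X[...,2])<.01
P=X[(X[...,2]>.03)&(X[...,2]<.062)]
B=X[m0]
for Q,nm in((P,"board"),(B,"bench")):
    p=np.median(Q,0); n=np.array([0,0,1.])
    I=Q
    if nm=="board":
        rng=np.random.default_rng(1);best=(0,)
        for _ in range(300):
            a=Q[rng.choice(len(Q),3,False)]; n=np.cross(a[1]-a[0],a[2]-a[0]); l=np.linalg.norm(n)
            if l<1e-5 or abs(n[2]/l)<.97: continue
            n=n/l; s=(abs((Q-a[0])@n)<.0015).sum()
            if s>best[0]: best=(s,n,a[0])
        n,p=best[1:]; I=Q[abs((Q-p)@n)<.0015]
    n,p=fit(I)
    I=Q[abs((Q-p)@n)<.002]; n,p=fit(I)
    print(nm,"tilt",round(np.arcsin(-n@y),4),"pitch",round(np.arcsin(-n@x),4),"p",np.round(p,4),"N",len(I), "span y",np.round(np.percentile(I@y,[1,99]),3))
E
python3 wt.py
```

```text
board tilt 0.0092 pitch -0.0015 p [ 0.5928 -0.1207  0.0468] N 54786 span y [-0.112 -0.018]
bench tilt 0.0005 pitch -0.0017 p [ 5.945e-01 -1.977e-01  5.000e-04] N 114082 span y [-0.241 -0.011]
```

```bash
python3 -m handwheel '0 0 -1.5 0 0 0 20; 0 0 -1.5 0 0 0 20; 0 0 0 0 0 0 20; 0 0 0 0 0 0 20'
python3 look.py 9; python3 bub.py;python3 wt.py
```

```text
clock: 11.05
position: [0.584, -0.1942, 0.0161]
ee_rot: [-0.53, -0.468, 0.53, -0.468]
ft_force: [-1.1, -6.8, 1.1]
grip_width: 0.347
[ 0.584  -0.1942  0.0161] [-1.1 -6.8  1.1] 11.05
board c [ 0.6067 -0.0517  0.047 ] size 0.3034 0.2074 yaw(x) -0.0863 tilt -0.0001 pitch -0.0005 N 2382
scene green -0.0392 0.0365 centre -0.0014 marks 0.0 0.0 bubble -0.0016 off(green) -0.0002 off(marks) -0.0016
side green -0.0427 0.0313 centre -0.0057 marks 0.0 0.0 bubble -0.0067 off(green) -0.0009 off(marks) -0.0067
board tilt 0.0037 pitch -0.0016 p [ 0.5933 -0.1192  0.0473] N 56268 span y [-0.11  -0.015]
bench tilt 0.0004 pitch -0.0016 p [ 5.950e-01 -1.964e-01  5.000e-04] N 110900 span y [-0.238 -0.008]
```

View pics/bub_scene.png

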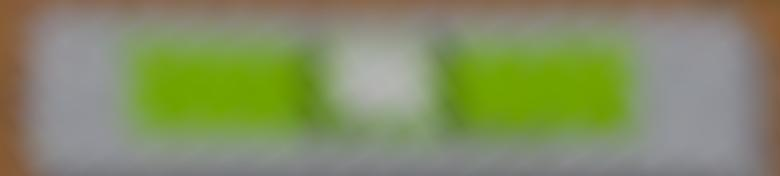

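Level within measuring error. I'll release, rise and check from above.

```bash
python3 -m handwheel '0 0 0 0 0 0 45; 0 0 0 0 0 0 60; 0 0 0 0 0 0 70; 0 0 0 0 0 0 70; 0 0 0 0 0 0 70' && python3 -m handwheel '-15 0 0 0 0 0 70; -25 0 0 0 0 0 70; -40 0 0 0 0 0 70; -40 0 0 0 0 0 70; -40 0 0 0 0 0 70; 0 0 0 0 0 0 70; 0 0 0 0 0 0 70;0 0 0 0 0 0 70'
python3 look.py 10; python3 bub.py;python3 wt.py
```

```text
clock: 11.8
position: [0.5842, -0.1928, 0.0161]
ee_rot: [0.53, 0.468, -0.53, 0.468]
ft_force: [-0.9, 0.7, 0.6]
grip_width: 0.818
clock: 12.6
position: [0.5836, -0.193, 0.1756]
ee_rot: [-0.53, -0.469, 0.53, -0.468]
ft_force: [1.1, -0.3, -0.6]
grip_width: 0.821
[ 0.5836 -0.193   0.1756] [ 1.1 -0.3 -0.6] 12.6
board c [ 0.613  -0.0524  0.0469] size 0.2011 0.3147 yaw(x) 0.0096 tilt 0.0008 pitch -0.0008 N 2399
scene green -0.0395 0.0365 centre -0.0015 marks 0.0 0.0 bubble -0.0016 off(green) -0.0001 off(marks) -0.0016
side green -0.0427 0.0313 centre -0.0057 marks 0.0 0.0 bubble -0.0067 off(green) -0.0009 off(marks) -0.0067
board tilt 0.0045 pitch -0.0052 p [ 0.5991 -0.0993  0.0472] N 19639 span y [-0.222  0.025]
bench tilt 0.0008 pitch -0.0016 p [ 5.808e-01 -2.369e-01  5.000e-04] N 155193 span y [-0.431  0.029]
```

View pics/w10.png

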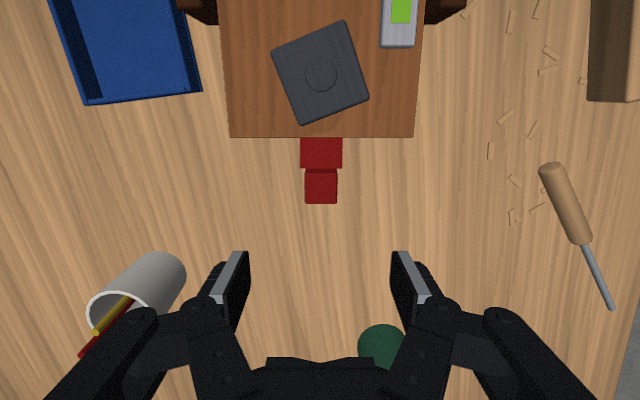

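View pics/s10.png

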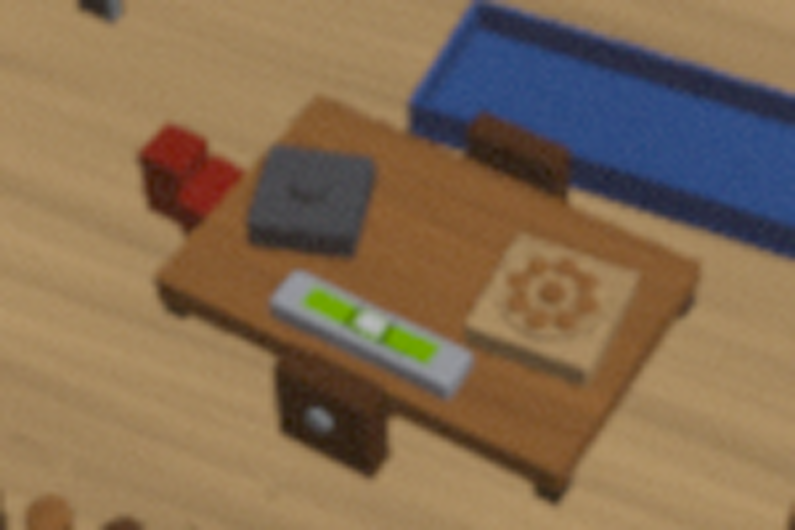

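```bash
python3 -m handwheel '0 19 -36 0 0 0 70; 0 19 -37 0 0 0 70; 0 19 -37 0 0 0 70; 0 0 0 0 0 0 70; 0 0 0 0 0 0 70'
cat > b2.py <<'E'
import sys
from fit import *
c=snap("wrist"); k=c["color"]; cv2.imwrite(f"pics/w{sys.argv[1]}.png",k)
X=cloud(c); h=cv2.cvtColor(k,cv2.COLOR_BGR2HSV).astype(int)
g=(h[...,0]>30)&(h[...,0]<70)&(h[...,1]>130)&(h[...,2]>80)&(X[...,1]>-.12)&(X[...,1]<.08)&(X[...,2]>.04)
(cx,cy),(w,hh),a=cv2.minAreaRect(np.argwhere(g)[:,::-1].astype(np.float32)); print("green px",cx,cy,w,hh,a)
x,y,bw,bh=cv2.boundingRect(g.astype(np.uint8)); p=12
cv2.imwrite(f"pics/lev{sys.argv[1]}.png",cv2.resize(k[max(0,y-p):y+bh+p,x-p:x+bw+p],None,fx=4,fy=4,interpolation=cv2.INTER_CUBIC))
# profile along the long axis
A=np.argwhere(g)[:,::-1].astype(float); m=A.mean(0); v=np.linalg.svd(A-m,full_matrices=False)[2][0]; v*=np.sign(-v[1]); n=np.array([-v[1],v[0]])
t=np.arange(-70,70,.25); prof=np.zeros((len(t),3))
for s in np.arange(-2,2.1,.5):
    q=(np.array([cx,cy])+t[:,None]*v+s*n).astype(np.float32)
    prof+=cv2.remap(k,q[None,:,0],q[None,:,1],cv2.INTER_LINEAR)[0]/9
L=max(w,hh)/2; ins=abs(t)<L-3
b=np.clip(prof[:,0]-90,0,None)*ins; bm=(b*t).sum()/b.sum()
G=prof[:,1]; 
bl=t[(prof[:,0]>120)&ins]
from scipy.signal import argrelmin
mi=[i for i in argrelmin(G,order=6)[0] if ins[i]]
print("half green len px",L,"bubble span",bl.min() if len(bl) else None,bl.max() if len(bl) else None,"bm",bm,"minima",[(t[i],round(G[i])) for i in mi])
E
python3 b2.py 11
```

```text
clock: 13.35
position: [0.6543, -0.0895, 0.1754]
ee_rot: [-0.529, -0.469, 0.529, -0.469]
ft_force: [0.2, -0.5, -1.0]
grip_width: 0.82
green px 321.0 120.5 97.0 16.0 90.0
half green len px 48.5 bubble span -10.75 7.0 bm -1.7334442213937487 minima [(np.float64(-43.75), 199), (np.float64(-38.5), 200), (np.float64(-34.5), 199), (np.float64(-29.5), 200), (np.float64(-27.5), 200), (np.float64(-23.5), 199), (np.float64(-20.5), 200), (np.float64(-15.5), 31), (np.float64(-10.5), 165), (np.float64(-5.5), 229), (np.float64(-0.5), 229), (np.float64(3.5), 229), (np.float64(7.5), 199), (np.float64(10.5), 0), (np.float64(14.5), 201), (np.float64(17.75), 200), (np.float64(22.5), 200), (np.float64(25.75), 201), (np.float64(31.5), 199), (np.float64(34.75), 200), (np.float64(37.25), 201), (np.float64(39.5), 200), (np.float64(43.5), 200)]
```

View pics/w11.png

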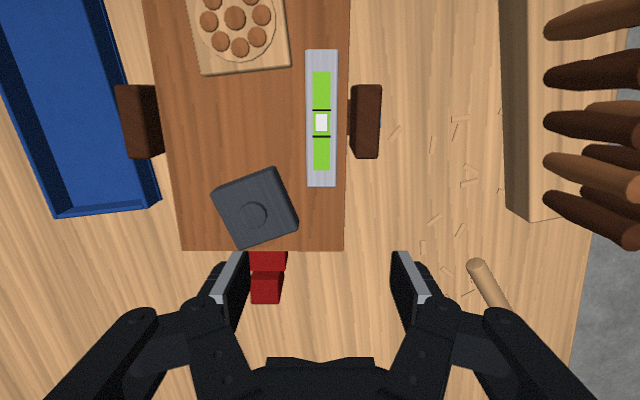

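View pics/lev11.png

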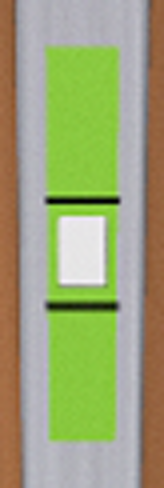

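The marks are at rows 201 and 306 of the crop and the bubble spans 215–286, so it is about 0.5 mm from centre. I'll back off and compare everything else with the start picture.

```bash
python3 -m handwheel '-40 0 0 0 0 0 70; -40 0 0 0 0 0 70; 0 -20 40 0 0 0 70; 0 -20 40 0 0 0 70; 0 -20 40 0 0 0 70; 0 0 0 0 0 0 70; 0 0 0 0 0 0 70; 0 0 0 0 0 0 70'
python3 - <<'E'
from fit import *
for n in("scene","side"):
    a=np.load(f"/tmp/{n}0.npz"); c=snap(n); d=cv2.absdiff(cv2.GaussianBlur(a["color"],(5,5),0),cv2.GaussianBlur(c["color"],(5,5),0)).max(2)
    v=c["color"].copy(); v[d>40]=(255,0,255); cv2.imwrite(f"pics/diff_{n}.png",v)
    if n=="scene":
        wedge_fit(c,near=(.59,-.16))
E
python3 bub.py
```

```text
clock: 14.2
position: [0.5798, -0.2026, 0.2562]
ee_rot: [0.53, 0.468, -0.53, 0.468]
ft_force: [-0.5, -0.4, -0.6]
grip_width: 0.818
wedge rect 0.586 -0.1836 0.044 0.0383 block top [ 0.5884 -0.1918  0.0498] 56
wedge pose x,y,yaw [ 0.5944 -0.1327  1.4085] rms 0.0017 grip [ 0.5839 -0.1969]
scene green -0.0395 0.0365 centre -0.0015 marks 0.0 0.0 bubble -0.0016 off(green) -0.0001 off(marks) -0.0016
side green -0.0427 0.0313 centre -0.0057 marks 0.0 0.0 bubble -0.0067 off(green) -0.001 off(marks) -0.0067
```

View pics/diff_scene.png

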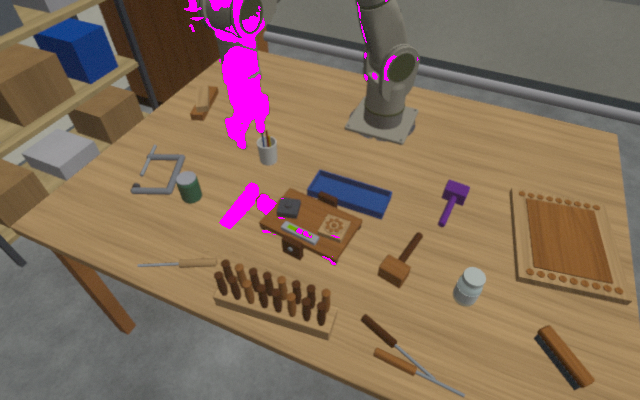

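View pics/diff_side.png

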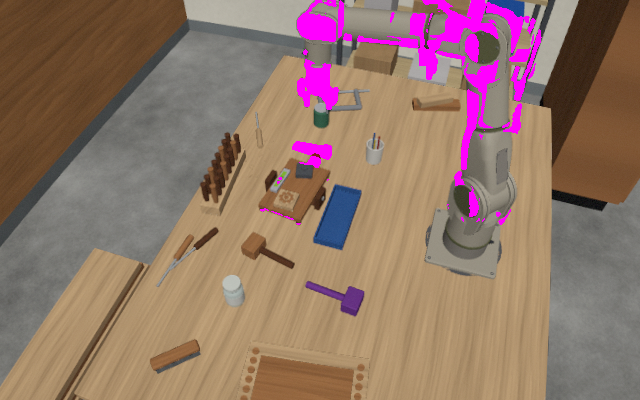

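Only the arm, the wedge and the board's tilt and bubble have changed. The mallet, tray, jar, tin, cup, iron and rosette are unmoved, so I'll hand in.

```bash
python3 -c "
from workcell import hand_in; print(hand_in())"
```

```text
the job is handed in; nothing more can be done
None
```

The board is level on the red wedge, and I handed the job in at about 14 s of the 72 s allowed.

**What I did:** The right edge was down: the iron weight was on that side and the bubble had shifted left. The brown mallet lay on the left, high side, so I left it alone. I gripped the wedge by its block, turned its nose towards the board and pushed it under the middle of the right edge. Then I let go and moved the arm clear.

**Last checks:**
- **Bubble:** the closest view, from above with the wrist camera, puts it about 0.5 mm from centre, well between its marks. The cameras disagree slightly: the scene camera gave −0.1 mm and the side camera about −1.0 mm.
- **Tilt:** plane fits of the board after release gave about 0.001 rad from the scene camera and 0.004 rad from the wrist camera. The 0.5 mm bubble offset would mean about 0.0025 rad.
- **Wedge:** it was centred on the edge and square to it, and stayed put after release.
- **Everything else:** comparing pictures from before and after, only the arm, the wedge and the board's tilt and bubble had changed.
- **One check that failed:** my automatic detection of the black marks did not work in the scene and side pictures. Their bubble figures are relative to the green window of the level, not the marks.

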